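Set the stock tags on the bin rack: full or reorder

ROBOT

A 6-joint arm with a two-finger parallel gripper is mounted at the origin on a cart in front of the work surface, level with it; the furniture and walls round the work are solid. World frame = base frame: x ahead of the robot, y to its left, z up, the work surface at z = 0. Lengths are in m, angles in rad, forces in N, time in s.
With the tool pointing down it reaches from about 0.375 to 0.925 m from the base axis. Payload 5.7 kg.
Tool frame: the origin (TCP) lies midway between the tips of the shut fingers; the grasp point (between the pads) lies 19 mm behind it; z points along the fingers, x is the direction in which the jaws open and shut, and the axes are right-handed (so a half turn about z gives the same grasp; the last joint's range is limited). The gripper opens to 88 mm and grips with 3 to 60 N. Pads are 20 mm wide; open, the fingers measure 115 mm over their backs; the gripper's body (75 mm by 178 mm) begins 61 mm behind the grasp point.
Start: joints at [1.122, 0.359, 1.51, -0, 1.272, -0.115], TCP at [0.197, 0.567, 0.223] pointing down, gripper open.
Joint ranges: [-2.97, 2.97], [-1.01, 2.36], [0.21, 2.38], [-0.96, 4.11], [0.2, 2.71], [-2.98, 2.98]. Speed limits (rad/s): [2.39, 2.39, 3.14, 3.14, 3.14, 3.14].

INTERFACE

Orientations are given as a unit quaternion [x, y, z, w].
In Python, from bench import move_ptp, servo_line, goto_joints, move_gripper, sleep, inverse_kinematics, capture, PlanningError, close_job, spot_in, silhouettes, current_clock, current_joint_pos, current_qvel, current_joint_torque, current_position, current_orientation, current_force, current_torque, current_finger_gap gives the robot as it stands. Calls block until the motion is done:
- move_ptp(position, orientation): joint-space move of the TCP to a pose.
- servo_line(position, orientation=None, rate=0.15, contact_N=None): straight line of the TCP; orientation=None keeps the orientation; rate is the mean speed in m/s. With contact_N (N) it stops when the force on the tool has changed by that much, and returns True; else False.
- goto_joints(angles): joint-space move.
- move_gripper(opening): finger opening in m; the grip force is fixed at half the most; returns when the fingers have stopped.
- sleep(seconds).
- inverse_kinematics(position, orientation): joint angles nearest the present ones, or None.
- capture(name): name is "side" or "top" or "wrist"; returns a dict with "image" (480x640x3 uint8, blue, green, red), "range_z" (480x640 float32, m along the optical axis (not along the pixel's ray), 0 where there is no reading), "intrinsics" (3x3 intrinsics, pixels), "R" (3x3) and "t" (3): a world point X has camera coordinates R X + t. Camera axes: x right, y down, z forward; pixel columns grow to the right and rows downward; lengths in m; the calibration is good to about 2 mm. A picture is of the moment at which its call begins.
A pose or a line that the arm cannot do raises PlanningError and nothing moves.
- close_job(): hands the job in, once; it reports no verdict.
Trained networks look in the newest picture that a camera, given by its name, has taken for a name from the list of things; names that differ only in an ending like _2 or _b are one class to them, and where a whole thing is asked for, a point or a joint stands for the part that bears it (a point fixed in the world has none). Each returns a list of dicts, best first, with "conf" (0 to 1); they miss things now and then, are a little off and sometimes report something else, mostly with a low value. They report only what shows in the picture. A call takes as long as a camera call.
- spot_in(camera, query): "xy" ([column, row] in pixels, amid what is visible of it).
- silhouettes(camera, query): "region" (480x640 bool, what is visible of it) and "xy" ([column, row] in pixels, amid what is visible of it).
Readings, each from a call of its own:
- current_clock(): time.
- current_joint_pos(): joint angles.
- current_qvel(): joint speeds.
- current_joint_torque(): joint torques, N m.
- current_position(): TCP position.
- current_orientation(): TCP orientation.
- current_force(): force on the tool from outside, world axes, zero at the start.
- current_torque(): the same for the moment, N m.
- current_finger_gap(): finger opening in m.
Only numpy, scipy, OpenCV 4.12 (cv2) and the standard library are available. Lean on these libraries where they do the work, as an engineer would, in place of code of your own. Each camera call takes 0.05 s, during which the arm holds its last target. There are 200 camera calls.

TASK

After a stock count, set the flip tags on the bin rack so that only the full bins (filled to the rim) show the disc face (tag leaning back over its bin) and every bin that is empty or down to a last single piece shows the bar face (tag folded forward, toward the robot). With the fingertips, push the free edge of each wrong tag up and over its hinge until the tag drops to rest on the other side; do not pinch any tag, and do not disturb the stock in the bins or the mug, cup and tape measure on the bench.

Things in the scene. Friction and masses are not known exactly. Their poses are not given: they have to be found in the camera images.
- rack: plywood bin rack, 250 (x) x 476 (y) mm, fixed on the bench; origin: centre of its underside; x runs from the tag side (front) to the back, y to the left. Four bins stand in it side by side (pitch 112 mm, at y = +-56 and +-168 mm); along the front, at x = -100 mm, an aluminium rail (top 80 mm above the bench) carries one tag per bin. Highest other parts: end posts, 92 mm
- bin_a: grey open bin, 168 x 104 x 60 mm high, one of four alike, fixed in the rack in any of the 4 places; axes as the rack's; origin: centre of its underside, 12 mm above the bench, 126 mm behind the hinge of its own tag (straight in front of it). Full: filled to about the rim or above (4 tape rolls, or 2 oak blocks). Not full: nothing, or one last flat tool in it
- bin_b: grey open bin, 168 x 104 x 60 mm high, one of four alike, fixed in the rack in any of the 4 places; axes as the rack's; origin: centre of its underside, 12 mm above the bench, 126 mm behind the hinge of its own tag (straight in front of it). Full: filled to about the rim or above (4 tape rolls, or 2 oak blocks). Not full: nothing, or one last flat tool in it
- bin_c: grey open bin, 168 x 104 x 60 mm high, one of four alike, fixed in the rack in any of the 4 places; axes as the rack's; origin: centre of its underside, 12 mm above the bench, 126 mm behind the hinge of its own tag (straight in front of it). Full: filled to about the rim or above (4 tape rolls, or 2 oak blocks). Not full: nothing, or one last flat tool in it
- bin_d: grey open bin, 168 x 104 x 60 mm high, one of four alike, fixed in the rack in any of the 4 places; axes as the rack's; origin: centre of its underside, 12 mm above the bench, 126 mm behind the hinge of its own tag (straight in front of it). Full: filled to about the rim or above (4 tape rolls, or 2 oak blocks). Not full: nothing, or one last flat tool in it
- tag_1 (a joint): flip tag (rad): 0 upright, + leaning away from the robot over its bin, - leaning toward the robot. Swings freely between stops at +0.62 (shows the raised round disc on its front plate: full) and -1.05 (shows the raised bar on its back plate: reorder). Past upright it falls to that side's stop (39 g). Push its edge up along its arc: a level push on a tag folded toward the robot jams
- tag_1_hinge (a point): middle of tag_1's hinge pin, 98 mm above the bench; the pin runs along rack y. Tag: white plate 84 mm wide, 5 mm thick, with a rolled free edge (4 mm radius) 62 mm from the pin. Leaning toward the robot the edge is 54 mm in front of the pin, 31 mm above it, free air below and in front; leaning away it is 36 mm behind and 50 mm above. Ears beside it: 9 mm radius
- tag_2 (a joint): flip tag (rad): 0 upright, + leaning away from the robot over its bin, - leaning toward the robot. Swings freely between stops at +0.62 (shows the raised round disc on its front plate: full) and -1.05 (shows the raised bar on its back plate: reorder). Past upright it falls to that side's stop (39 g). Push its edge up along its arc: a level push on a tag folded toward the robot jams
- tag_2_hinge (a point): middle of tag_2's hinge pin, 98 mm above the bench; the pin runs along rack y. Tag: white plate 84 mm wide, 5 mm thick, with a rolled free edge (4 mm radius) 62 mm from the pin. Leaning toward the robot the edge is 54 mm in front of the pin, 31 mm above it, free air below and in front; leaning away it is 36 mm behind and 50 mm above. Ears beside it: 9 mm radius
- tag_3 (a joint): flip tag (rad): 0 upright, + leaning away from the robot over its bin, - leaning toward the robot. Swings freely between stops at +0.62 (shows the raised round disc on its front plate: full) and -1.05 (shows the raised bar on its back plate: reorder). Past upright it falls to that side's stop (39 g). Push its edge up along its arc: a level push on a tag folded toward the robot jams
- tag_3_hinge (a point): middle of tag_3's hinge pin, 98 mm above the bench; the pin runs along rack y. Tag: white plate 84 mm wide, 5 mm thick, with a rolled free edge (4 mm radius) 62 mm from the pin. Leaning toward the robot the edge is 54 mm in front of the pin, 31 mm above it, free air below and in front; leaning away it is 36 mm behind and 50 mm above. Ears beside it: 9 mm radius
- tag_4 (a joint): flip tag (rad): 0 upright, + leaning away from the robot over its bin, - leaning toward the robot. Swings freely between stops at +0.62 (shows the raised round disc on its front plate: full) and -1.05 (shows the raised bar on its back plate: reorder). Past upright it falls to that side's stop (39 g). Push its edge up along its arc: a level push on a tag folded toward the robot jams
- tag_4_hinge (a point): middle of tag_4's hinge pin, 98 mm above the bench; the pin runs along rack y. Tag: white plate 84 mm wide, 5 mm thick, with a rolled free edge (4 mm radius) 62 mm from the pin. Leaning toward the robot the edge is 54 mm in front of the pin, 31 mm above it, free air below and in front; leaning away it is 36 mm behind and 50 mm above. Ears beside it: 9 mm radius
- roll_1: roll of yellow warning tape lying flat, 73 mm across, 37 mm high, loose in a bin (two stacks of two); origin: centre of its underside. Stack top 89 mm above the bench
- roll_2: roll of yellow warning tape lying flat, 73 mm across, 37 mm high, loose in a bin (two stacks of two); origin: centre of its underside. Stack top 89 mm above the bench
- roll_3: roll of yellow warning tape lying flat, 73 mm across, 37 mm high, loose in a bin (two stacks of two); origin: centre of its underside. Stack top 89 mm above the bench
- roll_4: roll of yellow warning tape lying flat, 73 mm across, 37 mm high, loose in a bin (two stacks of two); origin: centre of its underside. Stack top 89 mm above the bench
- block_1: brown oak block, 36 x 160 x 66 mm high, loose in a bin, two side by side, long axis (its own y) along rack x; origin: centre of its underside. Top 81 mm above the bench
- block_2: brown oak block, 36 x 160 x 66 mm high, loose in a bin, two side by side, long axis (its own y) along rack x; origin: centre of its underside. Top 81 mm above the bench
- float_1: flat yellow plastic edging tool, 42 x 110 (its y) x 12 mm, the only thing left in its bin; origin: centre of its underside
- mug: white china mug, 92 x 127 x 95 mm high, bystander in front of the rack; origin: centre of its underside
- clear_cup: empty clear plastic cup, 77 mm across, 101 mm high, bystander; origin: centre of its underside
- tape_measure: yellow tape measure, 39 x 80 x 62 mm high, bystander; origin: centre of its underside

How it is judged:
By the outcome, as a careful person would: the job done as asked, in the order asked, and still so for the second after the job is handed in, with the robot touching nothing.
It also fails if it takes over 58 s, if anything falls off the work surface, if the arm or the gripper's body presses on something with over 40 N, if the wrist force passes 120 N, or if a joint passes its speed limit or range.

## Working session

There is one attempt and no reset: what is moved stays moved. The work goes in short steps, each a Python script; the robot and the scene stay as the last script left them, time stands still between calls to the robot, and variables do not carry over. Pictures are saved under pics/ and viewed, about 8 in all and at most 12, crops included, and the job is handed in when it is done.

```bash
mkdir -p pics
cat > h.py <<'E'
import numpy as np, cv2
from bench import *
def deproj(c,uv,half=2):
    u,v=int(round(uv[0])),int(round(uv[1])); w=c["range_z"][max(v-half,0):v+half+1,max(u-half,0):u+half+1]; w=w[w>0]
    if not len(w): return None
    z=np.median(w); K=c["intrinsics"]
    p=np.array([(uv[0]-K[0,2])/K[0,0]*z,(uv[1]-K[1,2])/K[1,1]*z,z]); return c["R"].T@(p-c["t"])
def cloud(c):
    K=c["intrinsics"]; z=c["range_z"]; v,u=np.mgrid[:480,:640]
    P=np.stack([(u-K[0,2])/K[0,0]*z,(v-K[1,2])/K[1,1]*z,z],-1); W=(P-c["t"])@c["R"]; W[z<=0]=np.nan; return W
E
python3 - <<'E'
from h import *
for n in ("top","side"):
    c=capture(n); cv2.imwrite(f"pics/{n}0.png",c["image"])
    print(n,"cam at",(-c["R"].T@c["t"]).round(3))
    for q in ("rack","tag_1","tag_1_hinge","bin_a","roll_1","block_1","float_1","mug","clear_cup","tape_measure"):
        for d in spot_in(n,q):
            p=deproj(c,d["xy"]); print(q,round(d["conf"],2),np.round(d["xy"]),None if p is None else p.round(3))
print(current_clock())
E
```

```text
top cam at [ 0.274 -0.146  1.162]
rack 0.63 [256. 212.] [ 0.579 -0.012  0.014]
rack 0.53 [226. 226.] [0.521 0.04  0.114]
tag_1 0.82 [274. 207.] [ 0.562 -0.064  0.131]
tag_1 0.79 [171. 233.] [0.502 0.154 0.123]
tag_1 0.6 [223. 230.] [0.51  0.046 0.121]
tag_1_hinge 0.93 [276. 208.] [ 0.561 -0.068  0.128]
bin_a 0.8 [251. 184.] [ 0.637 -0.002  0.054]
bin_a 0.78 [278. 155.] [ 0.723 -0.06   0.017]
bin_a 0.66 [182. 175.] [0.667 0.169 0.016]
bin_a 0.63 [337. 166.] [ 0.699 -0.203  0.017]
roll_1 0.88 [279. 146.] [ 0.731 -0.065  0.052]
roll_1 0.62 [279. 181.] [ 0.653 -0.065  0.033]
roll_1 0.52 [282. 152.] [ 0.731 -0.068  0.019]
roll_1 0.45 [328. 230.] [ 0.515 -0.18   0.121]
roll_1 0.17 [226. 227.] [0.518 0.04  0.117]
block_1 0.96 [242. 170.] [0.659 0.015 0.083]
block_1 0.56 [218. 169.] [0.662 0.07  0.082]
float_1 0.84 [329. 174.] [ 0.674 -0.183  0.029]
float_1 0.7 [276. 177.] [ 0.652 -0.06   0.062]
mug 0.85 [324. 310.] [ 0.351 -0.178  0.008]
mug 0.16 [278. 146.] [ 0.732 -0.06   0.053]
clear_cup 0.86 [412. 333.] [ 0.303 -0.379  0.006]
tape_measure 0.84 [457. 268.] [ 0.446 -0.471  0.063]
tape_mea
[... 455 characters left out ...]
_a 0.85 [399. 261.] [ 0.695 -0.129  0.019]
bin_a 0.84 [365. 182.] [0.666 0.208 0.033]
bin_a 0.67 [355. 218.] [ 0.606 -0.011  0.063]
bin_a 0.32 [325. 246.] [ 0.519 -0.184  0.118]
roll_1 0.92 [371. 227.] [ 0.64  -0.051  0.061]
roll_1 0.65 [404. 224.] [ 0.72  -0.046  0.061]
roll_1 0.51 [352. 245.] [ 0.59  -0.095  0.047]
block_1 0.81 [374. 193.] [0.666 0.067 0.082]
block_1 0.71 [377. 203.] [0.664 0.022 0.082]
float_1 0.56 [398. 268.] [ 0.685 -0.163  0.028]
mug 0.96 [247. 264.] [ 0.351 -0.131  0.035]
mug 0.72 [403. 226.] [ 0.705 -0.09   0.089]
clear_cup 0.6 [209. 333.] [ 0.293 -0.331  0.042]
clear_cup 0.21 [337. 214.] [ 0.556 -0.076  0.121]
tape_measure 0.58 [300. 407.] [ 0.457 -0.502  0.056]
1.1
```

View pics/top0.png

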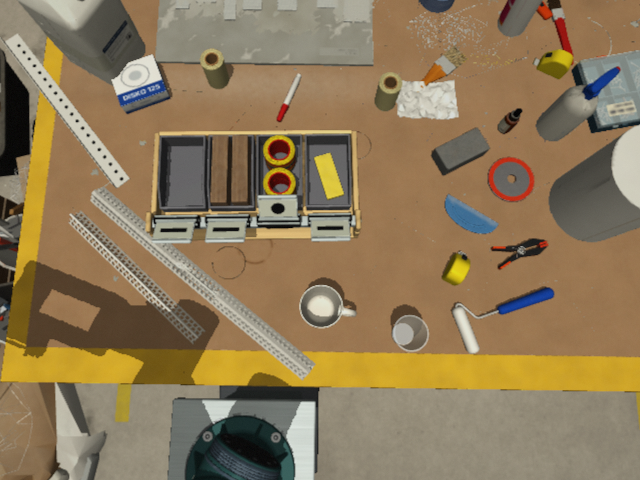

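View pics/side0.png

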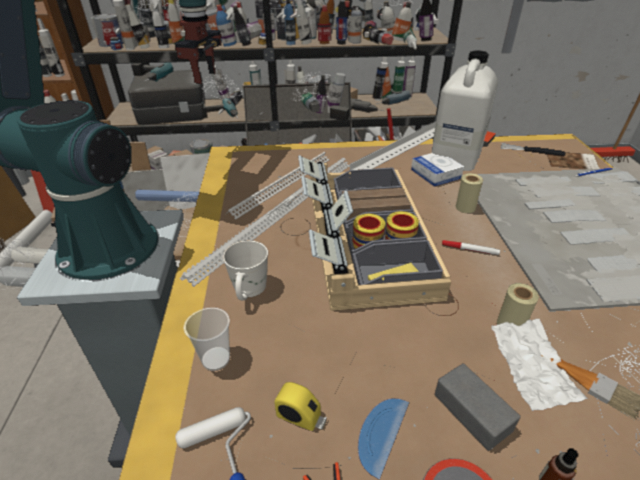

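The top view (all given as column,row) shows these bins from left to right: empty (~182,175), two oak blocks (~230,170), tape rolls (~279,165) and a single yellow tool (~329,174). Tags 1, 2 and 4 (171,233; 223,230; 329,230) show the bar, and the one in front of the rolls (276,208) shows the disc. So only the oak-block tag looks wrong. Next I measure the tag edges and fill heights, and check reach.

Run:
```python
from h import *
from scipy.spatial.transform import Rotation as Rot
for n in ("top","side"):
    c=capture(n); W=cloud(c); E=[]
    for d in silhouettes(n,"tag_1"):
        m=d["region"]; P=W[m]; P=P[np.isfinite(P[:,0])&(P[:,2]>0.09)&(P[:,2]<.17)]
        zt=np.percentile(P[:,2],97); e=P[P[:,2]>zt-.006]; mid=(np.percentile(P,5,axis=0)+np.percentile(P,95,axis=0))/2
        print(n,round(d["conf"],2),np.round(d["xy"]),len(P),"mid",mid.round(3),"edge",np.median(e,0).round(3),"ymin/max",np.percentile(P[:,1],[2,98]).round(3),"xmin/max",np.percentile(P[:,0],[2,98]).round(3))
    if n=="top":
        for y in (.165,.045,-.066,-.18):
            m=(abs(W[...,1]-y)<.04)&(W[...,0]>.6)&(W[...,0]<.75); x=W[m]
            print("bin y",y,"height pct",np.percentile(x[:,2],[10,50,90,98]).round(3), "near/far half p90",[np.percentile(x[s,2],90).round(3) for s in (x[:,0]<.68,x[:,0]>=.68)])
for pit in (0,10,20,30,40,50):
    a=np.radians(pit); z=np.array([np.cos(a),0,-np.sin(a)])
    for s in (1,-1):
        xx=np.array([0,s,0.]); R=np.column_stack([xx,np.cross(z,xx),z]); q=Rot.from_matrix(R).as_quat()
        print(pit,s,[None if (r:=inverse_kinematics([x,.045,zz],q)) is None else np.round(r,2).tolist() for x,zz in ((.42,.10),(.5,.1),(.56,.16),(.45,.25))])
print(current_clock())
c=capture("top"); cv2.imwrite("pics/crop.png",cv2.resize(c["image"][120:250,140:370],None,fx=3,fy=3,interpolation=cv2.INTER_CUBIC))
```

```text
top 0.91 [279. 208.] 960 mid [ 0.562 -0.07   0.128] edge [ 0.579 -0.073  0.153] ymin/max [-0.108 -0.031] xmin/max [0.541 0.583]
top 0.76 [225. 229.] 944 mid [0.512 0.041 0.118] edge [0.487 0.041 0.133] ymin/max [0.001 0.081] xmin/max [0.483 0.542]
top 0.61 [331. 231.] 958 mid [ 0.52  -0.183  0.118] edge [ 0.494 -0.182  0.133] ymin/max [-0.223 -0.141] xmin/max [0.491 0.55 ]
top 0.24 [255. 210.] 223 mid [ 0.54  -0.014  0.099] edge [ 0.543 -0.002  0.107] ymin/max [-0.252  0.222] xmin/max [0.512 0.569]
bin y 0.165 height pct [0.014 0.017 0.044 0.073] near/far half p90 [np.float64(0.019), np.float64(0.061)]
bin y 0.045 height pct [0.05  0.082 0.085 0.086] near/far half p90 [np.float64(0.085), np.float64(0.085)]
bin y -0.066 height pct [0.017 0.083 0.091 0.093] near/far half p90 [np.float64(0.091), np.float64(0.091)]
bin y -0.18 height pct [0.014 0.019 0.029 0.032] near/far half p90 [np.float64(0.029), np.float64(0.029)]
side 0.88 [325. 247.] 730 mid [ 0.52  -0.186  0.117] edge [ 0.496 -0.189  0.131] ymin/max [-0.225 -0.146] xmin/max [0.492 0.549]
side 0.88 [313. 167.] 332 mid [0.51  0.148
[... 194 characters left out ...]
[0.543 0.581]Traceback (most recent call last):
  File "<stdin>", line 7, in <module>
    return _quantile_unchecked(
        a, q, axis, out, overwrite_input, method, keepdims, weights)
    return _ureduce(a,
                    func=_quantile_ureduce_func,
    ...<5 lines>...
                    overwrite_input=overwrite_input,
                    method=method)
    r = func(a, **kwargs)
    result = _quantile(arr,
                       quantiles=q,
    ...<2 lines>...
                       out=out,
                       weights=wgt)
    slices_having_nans = np.isnan(arr[-1, ...])
                                  ~~~^^^^^^^^^
IndexError: index -1 is out of bounds for axis 0 with size 0
```

Tag 2 (blocks) has its edge at (0.487, 0.041, 0.131), so its hinge is at about (0.541, 0.042, 0.098) and the rack yaw is about +0.033. Fill heights are 0.083 for blocks and 0.091 in both halves for rolls, with the other two bins low. Both the heights and the plate geometry match the text. Now reach.

```bash
cat >> h.py <<'E'
from scipy.spatial.transform import Rotation as Rot
YAW=.033
def quat(pit,s=1):
    a=np.radians(pit); f=np.array([np.cos(YAW),np.sin(YAW),0]); z=np.cos(a)*f-np.sin(a)*np.array([0,0,1.])
    xx=s*np.array([-np.sin(YAW),np.cos(YAW),0]); return Rot.from_matrix(np.column_stack([xx,np.cross(z,xx),z])).as_quat()
E
python3 - <<'E'
from h import *
for pit in (0,10,20,30,40,50):
    for s in (1,-1):
        print(pit,s,[None if (r:=inverse_kinematics([x,.042,zz],quat(pit,s))) is None else np.round(r,2).tolist() for x,zz in ((.42,.09),(.5,.1),(.55,.16),(.42,.25))])
c=capture("top"); cv2.imwrite("pics/crop.png",cv2.resize(c["image"][120:250,140:370],None,fx=3,fy=3,interpolation=cv2.INTER_CUBIC))
c=capture("wrist"); print(current_clock(),current_finger_gap())
E
```

```text
0 1 [None, None, None, None]
0 -1 [None, None, None, None]
10 1 [None, None, None, None]
10 -1 [None, None, None, None]
20 1 [None, None, None, None]
20 -1 [None, None, None, None]
30 1 [None, None, None, None]
30 -1 [None, None, None, None]
40 1 [None, None, None, None]
40 -1 [None, None, None, None]
50 1 [None, None, None, [-0.21, -0.25, 2.35, 0.41, 0.39, -2.14]]
50 -1 [None, None, None, [-0.21, -0.25, 2.35, 0.41, 0.39, 1.0]]
1.4 0.08781597146783425
```

View pics/crop.png

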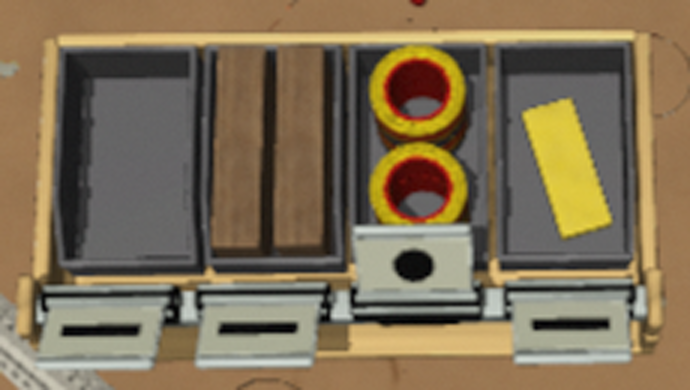

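Confirmed: only the oak-block tag is wrong. The tool cannot point level here, so I will look for feasible steep tilts. A tilted finger in front of the edge, moved up along the arc, lifts it without jamming.

Run:
```python
from h import *
for pit in (50,55,60,65,70,80,90):
    print(pit,[[None if (r:=inverse_kinematics([x,.042,zz],quat(pit,s))) is None else np.round(r,2).tolist() for x,zz in ((.45,.22),(.46,.115),(.49,.11),(.51,.15),(.55,.155),(.58,.15))] for s in (-1,)])
```

```text
50 [[[-0.17, -0.11, 2.37, 0.6, 0.24, 0.83], None, None, None, None, None]]
55 [[[-0.15, -0.11, 2.29, 0.29, 0.37, 1.15], None, None, None, None, None]]
60 [[[-0.13, -0.09, 2.22, 0.17, 0.5, 1.28], None, None, [-0.1, 0.15, 2.22, 0.27, 0.26, 1.19], [-0.09, 0.2, 2.14, 0.22, 0.29, 1.25], [-0.09, 0.24, 2.09, 0.2, 0.3, 1.27]]]
65 [[[-0.11, -0.06, 2.15, 0.1, 0.63, 1.35], [-0.11, 0.18, 2.28, 0.24, 0.26, 1.21], [-0.1, 0.22, 2.23, 0.22, 0.26, 1.24], [-0.09, 0.16, 2.15, 0.14, 0.41, 1.33], [-0.08, 0.2, 2.06, 0.11, 0.44, 1.36], [-0.08, 0.25, 2.01, 0.11, 0.45, 1.37]]]
70 [[[-0.1, -0.03, 2.08, 0.07, 0.75, 1.4], [-0.1, 0.18, 2.21, 0.11, 0.4, 1.35], [-0.09, 0.23, 2.16, 0.1, 0.41, 1.36], [-0.08, 0.18, 2.07, 0.08, 0.55, 1.4], [-0.07, 0.22, 1.99, 0.07, 0.58, 1.41], [-0.07, 0.27, 1.93, 0.06, 0.59, 1.42]]]
80 [[[-0.08, 0.05, 1.95, 0.02, 0.97, 1.45], [-0.07, 0.23, 2.06, 0.03, 0.67, 1.44], [-0.07, 0.28, 2.01, 0.03, 0.68, 1.45], [-0.07, 0.24, 1.93, 0.02, 0.81, 1.46], [-0.06, 0.28, 1.84, 0.02, 0.85, 1.46], [-0.06, 0.33, 1.78, 0.02, 0.86, 1.47]]]
90 [[[-0.06, 0.15, 1.82, -0.0, 1.18, 1.48], [-0.06, 0.3, 1.93, -0.0, 0.91, 1.48], [-0.06, 0.35, 1.87, -0.0, 0.93, 1.48], [-0.05, 0.32, 1.79, -0.0, 1.04, 1.48], [-0.05, 0.36, 1.69, -0.0, 1.08, 1.49], [-0.05, 0.41, 1.63, -0.0, 1.1, 1.49]]]
```

```bash
cat > flip.py <<'E'
from h import *
H=np.array([.541,.043,.098]); PIT=68; Q=quat(PIT,-1)
a=np.radians(PIT); d=np.array([np.cos(a),-np.sin(a)]); n=np.array([np.sin(a),np.cos(a)])
def world(uw): return H+uw[0]*np.array([np.cos(YAW),np.sin(YAW),0])+np.array([0,0,uw[1]])
def tip(th,lead,up=0): return world(.062*np.array([np.sin(th),np.cos(th)])-.014*n+.012*d+lead*n+np.array([0,up]))
pre=tip(-1.05,-.03)
ths=np.linspace(-1.05,.3,10); path=[tip(t,.006*k/9,.003*min(k/3,1)) for k,t in enumerate(ths)]
high=np.array([*pre[:2],.25])
assert all(inverse_kinematics(p,Q) is not None for p in [high,pre]+path)
move_gripper(0.0); move_ptp(high,Q); servo_line(pre,rate=.12); print(current_clock(),current_position().round(3),current_finger_gap())
c=capture("side"); cv2.imwrite("pics/pre.png",c["image"][100:340,200:520].repeat(2,0).repeat(2,1))
E
python3 flip.py
```

```text
6.225 [0.451 0.04  0.102] 9.04024180731455e-05
```

View pics/pre.png

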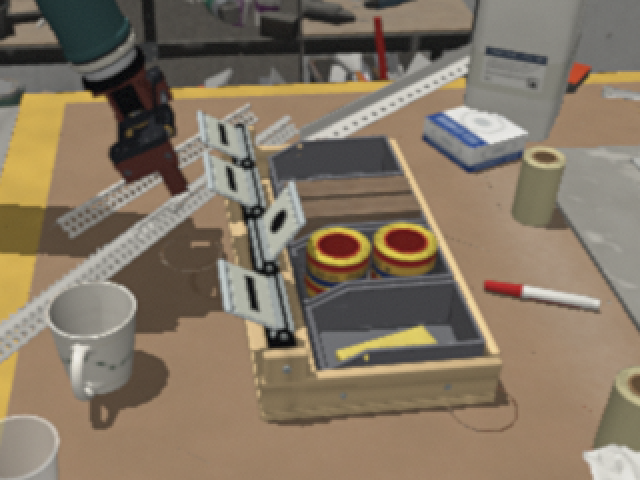

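The picture shows the shut fingertip (178,190) just in front of tag 2's folded edge (210,175) and a little below it, clear of everything. Now I push along the arc.

Run:
```python
src=open("flip.py").read().split("move_gripper")[0]
exec(src)
f0=np.array(current_force())
for k,p in enumerate(path):
    hit=servo_line(p,rate=.08,contact_N=12); print(k,(np.array(current_force())-f0).round(1),hit)
    if hit: break
c=capture("side"); cv2.imwrite("pics/push.png",c["image"][100:340,200:520].repeat(2,0).repeat(2,1)); print(current_clock())
```

```text
0 [0.3 0.6 0.2] False
1 [0.  0.9 0.9] False
2 [-0.2  1.2  1.1] False
3 [ 1.   0.9 -0.1] False
4 [0.5 0.3 0.5] False
5 [0.6 0.8 1. ] False
6 [ 0.1  1.3 -0.1] False
7 [-0.2  1.3  1. ] False
8 [-0.2  2.1  0.5] False
9 [-0.3  1.   0.1] False
9.35
```

View pics/push.png

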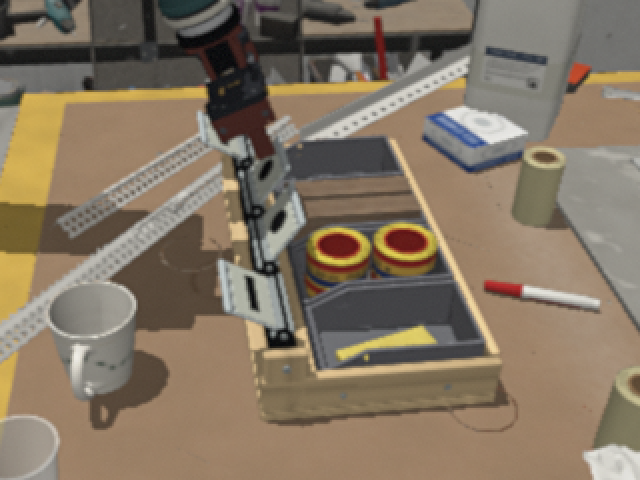

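Tag 2 (265,180) now leans back showing its disc, and the other tags are unchanged. I retreat backward and then up, and check.

Run:
```python
src=open("flip.py").read().split("move_gripper")[0]
exec(src)
p=np.array(current_position()); f=np.array([np.cos(YAW),np.sin(YAW),0])
p1=p-.08*f+[0,0,.01]; servo_line(p1,rate=.1); p2=p1+[-.02,0,.12]; servo_line(p2,rate=.15)
goto_joints([1.122,.359,1.51,0,1.272,-.115])
c=capture("top"); W=cloud(c); im=c["image"]
cv2.imwrite("pics/end.png",cv2.resize(im[120:360,140:480],None,fx=2,fy=2))
for t in silhouettes("top","tag_1"):
    P=W[t["region"]]; P=P[np.isfinite(P[:,0])&(P[:,2]>.09)]; e=P[P[:,2]>np.percentile(P[:,2],97)-.006]; print(round(t["conf"],2),np.median(e,0).round(3))
for q in ("mug","clear_cup","tape_measure","float_1"):
    for t in spot_in("top",q)[:1]: print(q,np.round(t["xy"]),round(t["conf"],2))
print(current_clock())
```

```text
0.97 [ 0.579 -0.073  0.153]
0.92 [0.575 0.043 0.153]
0.85 [0.483 0.152 0.133]
0.61 [ 0.494 -0.185  0.133]Traceback (most recent call last):
  File "<stdin>", line 9, in <module>
    return _quantile_unchecked(
        a, q, axis, out, overwrite_input, method, keepdims, weights)
    return _ureduce(a,
                    func=_quantile_ureduce_func,
    ...<5 lines>...
                    overwrite_input=overwrite_input,
                    method=method)
    r = func(a, **kwargs)
    result = _quantile(arr,
                       quantiles=q,
    ...<2 lines>...
                       out=out,
                       weights=wgt)
    slices_having_nans = np.isnan(arr[-1, ...])
                                  ~~~^^^^^^^^^
IndexError: index -1 is out of bounds for axis 0 with size 0
```

View pics/end.png

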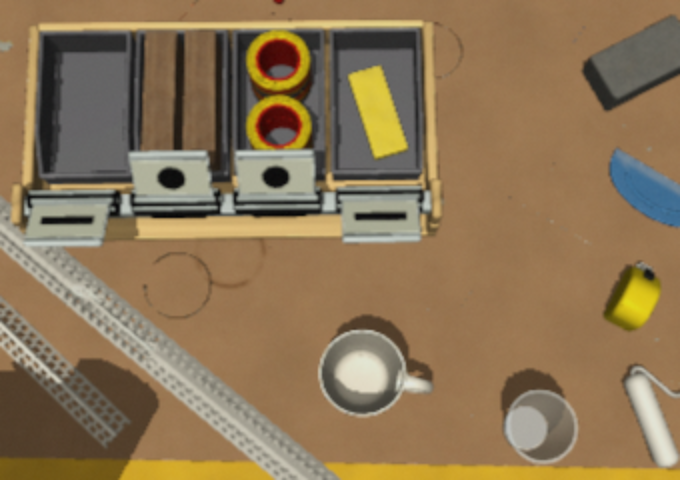

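The crop shows discs over the blocks (170,178) and rolls (276,177), and bars at the empty bin (67,220) and the yellow-tool bin (380,215). The stock, mug, cup and tape measure are where they were.

```bash
python3 -c "
from bench import *
print(current_clock()); close_job()"
```

```text
13.475
the job is handed in; nothing more can be done
```

Only one tag was wrong: the one in front of the oak-block bin, which was full but showed the bar. I pushed its free edge up and over the hinge with the shut fingertips. The force reading changed by no more than about 2 N at the points where I checked it. I then backed the arm away and handed the job in at 13.5 s.

**Tags:** In the last top view, the block and roll tags lean back showing the disc, with both edges 153 mm above the bench. The tags of the empty bin and the single-tool bin are folded forward showing the bar, with both edges at 133 mm.

**Stock and bystanders:** The stock, mug, cup and tape measure look unmoved in the picture. My number check on them did not run: that script stopped on a spurious detection, so I judged this by eye only.

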